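Unlock and open the sampling-kit case

TASK

Open the grey sampling-kit case: push the red safety tab sideways towards the latch until you feel it rest on its stop, swing the main latch up by its yellow finger grip, then raise the lid by its yellow lug until it stands well open, at least 60 degrees. The tab's travel differs from case to case, so work by feel and never strain the lock, neither by driving the tab hard against its stop nor by forcing a latch that is still locked. Leave the bottle, the filter cassettes and the manometer where they are.

Things in the scene. Friction and masses are not known exactly. Their poses are not given: they have to be found in the camera images.
- case: Grey case with black corners, fixed, 150 mm deep (x), 240 mm wide (y), 90 mm high shut (base 62, lid 28). Origin: centre of underside; -x is its front, +y its left seen from the robot. A black lock housing juts from the front: x -123 to -74 mm, y -46 to 114 mm, top z 60 mm. At mid front the steel main latch, at y 85 mm the red safety tab, at y -100 mm the lid's yellow lug.
- tab (a point): Centre of the red safety tab, an upright block 22 mm (case x) by 14 mm (case y), spanning z 64 to 84 mm, on a steel slide (top z 64 mm) on the lock housing. Pushed along the case's -y, towards the latch. Beyond its outer (+y) face all is free above z 60 mm; the latch stays 25 mm or more away. Moves at about 3 N, stays where left.
- slide (a joint): How far the tab has been pushed along the case's -y, m; 0 to 0.002 at the start. The latch is free only in the last 2 mm before the tab meets its stop, a hard rubber buffer (12 N per mm) at the latch's lock pin. The stop lies anywhere from 8.5 to 28.5 mm, set differently on each case: it must be felt. Push slowly (10 mm/s), stop at 8 N; over 15 N on it strains the lock.
- latch (a joint): Swing of the main latch about latch_hinge relative to the lid, rad; 0 down, grows as its outer end goes up and back over the lid, to 1.75. Stays where left. Free, it moves at 2 to 5 N if gripped lightly (under 10 N). Still locked, it gives only about 0.06 rad and then stops hard: lower it and push the tab further.
- lid (a joint): Opening of the lid about lid_hinge, rad; 0 shut, 1.57 upright, stop at 1.75. A stiff hinge holds it at any angle; it takes about 5 to 7 N at the lug. A claw on the latch holds it shut until the latch is swung up.
- latch_grip (a point): Grasp point on the latch's yellow finger grip: an upright fin 8 mm thick (case y), 20 mm long (case x), 29 mm tall on the 36 mm wide latch plate, with a round boss (12 mm across) on each side. The point is the bosses' centre, 8 mm below the fin's top, 21 mm above the plate, z 108 mm with the latch down. Pinch the bosses (14 mm apart over all); they turn between the fingers.
- latch_hinge (a point): Middle of the latch's pivot, on the lid's front edge, z 84 mm when shut. The pivot axis is the case's y; latch_grip lies 28 mm in front of it and 24 mm above it while the latch is down.
- lid_lug (a point): Grasp point on the lid's yellow lifting lug: an upright fin 8 mm thick (case y), 20 mm tall (z 66 to 86 mm), standing 33 mm out from the lid's front wall, with a round boss (12 mm across) on each side. The point is the bosses' centre, 21 mm out, z 76 mm when shut. Free below and 45 mm to both sides. Pinch the bosses (14 mm over all) from above; they turn between the fingers.
- lid_hinge (a point): Middle of the lid's hinge line at the case's back rim, z 62 mm; the axis is the case's y. lid_lug lies 174 mm in front of the hinge line and 14 mm above it when shut.
- bottle_mid (a point): Centre of a brown reagent bottle, 52 mm across and 106 mm tall, standing loose; not to be disturbed.
- cassette_a_mid (a point): Centre of a clear filter cassette with a blue band, 40 mm across and 38 mm tall, loose; not to be disturbed.
- cassette_b_mid (a point): Centre of a white filter cassette with a red band, 40 mm across and 38 mm tall, loose; not to be disturbed.
- manometer_mid (a point): Centre of a dark handheld manometer lying on its back, 149 by 65 by 28 mm, loose; not to be disturbed.

How it is judged:
By the outcome, as a careful person would: the job done as asked, in the order asked, and still so for the second after the job is handed in, with the robot touching nothing.
It also fails if it takes over 72 s, if anything falls off the work surface, if the arm or the gripper's body presses on something with over 40 N, if the wrist force passes 120 N, or if a joint passes its speed limit or range.

ROBOT

A 6-joint arm with a two-finger parallel gripper is mounted at the origin on a cart in front of the work surface, level with it; the furniture and walls round the work are solid. World frame = base frame: x ahead of the robot, y to its left, z up, the work surface at z = 0. Lengths are in mm, angles in rad, forces in N, time in s.
With the tool pointing down it reaches from about 400 to 925 mm from the base axis. Payload 12.5 kg.
Tool frame: the origin (TCP) lies at the very end of the fingers, on their centre line; the grasp point (between the pads) lies 19 mm behind it; z points along the fingers, y is the line along which they close (so a half turn about z gives the same grasp; the last joint's range is limited). The gripper opens to 95 mm and grips with 3 to 60 N. Pads are 20 mm wide; open, the fingers measure 119 mm over their backs; the gripper's body (75 mm by 180 mm) begins 59 mm behind the grasp point.
Start: joints at [1.125, 0.491, 1.559, -0, 1.092, -0.106], TCP at [208.296, 589.287, 214.661] pointing down, gripper open.
Joint ranges: [-3.1, 3.1], [-0.84, 2.19], [0.05, 2.79], [-1.13, 4.28], [0.06, 2.93], [-2.69, 2.69]. Speed limits (rad/s): [2.22, 2.22, 2.79, 3.14, 3.14, 3.14].

INTERFACE

Orientations are given as [roll, pitch, yaw] about the fixed x, y, z axes, in that order (R = Rz(yaw) Ry(pitch) Rx(roll)).
In Python, from plant import status, snapshot, camera_model, sign_off gives the robot as it stands.
- The arm moves only by the shell command python3 -m creep 'ROWS' [FORCE]. ROWS is JSON, a list that holds one entry, the list of rows, each a list of 7 numbers: the turn, a rotation vector about the tool's x, y, z in degrees, then the shift along the tool's x, y, z in cm, then the closure in counts, from 0 (fully open) to 255 (shut). In form: [[[ax, ay, az, dx, dy, dz, grip], ...]]. A call has 1 to 10 rows; each row is the pose to reach, as a shift and turn from the pose commanded when the call began, along the tool's axes at that moment; what a row does not reach only later rows make up. A row lasts 1/12 s, in which the tool goes at most 41.7 mm and 7.16 degrees, less where a joint would pass 70% of its speed; a pose out of reach is approached as far as the arm can. A call with a gripper value outside its range is refused whole. The fingers move at their own pace and stop on an object; FORCE is the grip in N (left out, the last holds). Time passes only in rows, so rows that repeat a pose let the fingers close. It gives the time, the measured TCP pose, the force, the opening and the grip force at its end, in the units of the state.
- status.observe(): the state, without advancing time (a new reading comes with each control period).
- snapshot(name): name is "scene" or "side" or "wrist"; returns (picture, depth): 480x640x3 uint8, red, green, blue; 480x640 float32, mm along the optical axis (not along the pixel's ray), 0 where there is no reading.
- camera_model(name): a dict with "camera_matrix" (3x3 intrinsics, pixels), "distortion" ([k1, k2, p1, p2, k3] as OpenCV has them; the pictures are not rectified), "rvec" (rotation vector, rad) and "tvec" (3), from world to camera coordinates, as OpenCV has them; the wrist camera has in their place "T_tool_cam" (4x4, takes a point from camera to tool coordinates, whose origin is the TCP and whose axes are the flange's). Camera axes: x right, y down, z forward; pixel columns grow to the right and rows downward; lengths in mm; the calibration is good to about 2 mm. A picture is of the moment at which its call begins: read the wrist's pose just before it. camera_model takes no time and is no camera call.
- sign_off(): hands the job in; it is judged then, once.
The state is a dict: "clock": time; "joint_pos": joint angles; "joint_vel": joint speeds; "joint_efforts": joint torques, N m; "tool_pos": TCP position; "eef_rot": TCP orientation; "force": force on the tool from outside, world axes, zero at the start; "ft_torque": the same for the moment, N m; "opening": opening from 0.0 (shut) to 1.0 (fully open); "grasp_force": force on a finger pad.
Only numpy, scipy, OpenCV 4.12 (cv2) and the standard library are available. Lean on these libraries where they do the work, as an engineer would, in place of code of your own. Each camera call takes 0.05 s, during which the arm holds its last target. There are 200 camera calls.

## Working session

There is one attempt and no reset: what is moved stays moved. The work goes in short steps, Python scripts to look and compute and a shell command to move; the robot and the scene stay as the last step left them, time stands still between calls to the robot, and variables do not carry over. Pictures are saved under pics/ and viewed, at most 10 in all, crops included, and the job is handed in when it is done.

```bash
ls; mkdir -p pics; python3 - <<'E'
from plant import status,snapshot,camera_model
import cv2,numpy as np
print(status.observe())
for n in("scene","side"):
    p,d=snapshot(n); cv2.imwrite(f"pics/{n}0.png",p[:,:,::-1]); np.savez(f"{n}0.npz",p=p,d=d); print(camera_model(n))
E
```

```text
pics
{'clock': 0.0, 'joint_pos': array([ 1.12541519e+00,  4.91536298e-01,  1.55947140e+00,  6.00617890e-06,
        1.09167916e+00, -1.05591498e-01]), 'joint_vel': array([-7.90654001e-05, -6.01025043e-04,  8.50283679e-04, -3.52318187e-04,
        7.66790278e-04, -1.62308904e-05]), 'joint_efforts': array([-1.62000808e-03, -6.12628913e+01, -2.58179319e+01,  6.92262151e-02,
        4.82266804e-02, -1.07755075e-04]), 'tool_pos': array([208.16955101, 589.04884019, 214.0686366 ]), 'eef_rot': array([-3.14050511e+00, -1.20621098e-04,  2.80180018e+00]), 'force': array([ 0.34545123, -0.3427982 ,  0.35616659]), 'ft_torque': array([-0.00183759,  0.01317213,  0.03275063]), 'grasp_force': 0.0, 'opening': 1.0008587193318859}
{'camera_matrix': array([[604.54317629,   0.        , 318.60236813],
       [  0.        , 604.54317629, 231.99027138],
       [  0.        ,   0.        ,   1.        ]]), 'distortion': array([-0.04179488,  0.        ,  0.        ,  0.        ,  0.        ]), 'rvec': array([ 1.92439357, -1.01277828,  0.5807204 ]), 'tvec': array([-319.42505487,  312.10538984, 1020.46731924])}
{'camera_matrix': array([[478.71261345,   0.        , 318.3988702 ],
       [  0.        , 478.71261345, 236.48656357],
       [  0.        ,   0.        ,   1.        ]]), 'distortion': array([-0.1180903,  0.       ,  0.       ,  0.       ,  0.       ]), 'rvec': array([ 2.11020736, -0.23998264,  0.10789154]), 'tvec': array([-557.60545847,  127.65908153,  934.55218946])}
```

View pics/scene0.png

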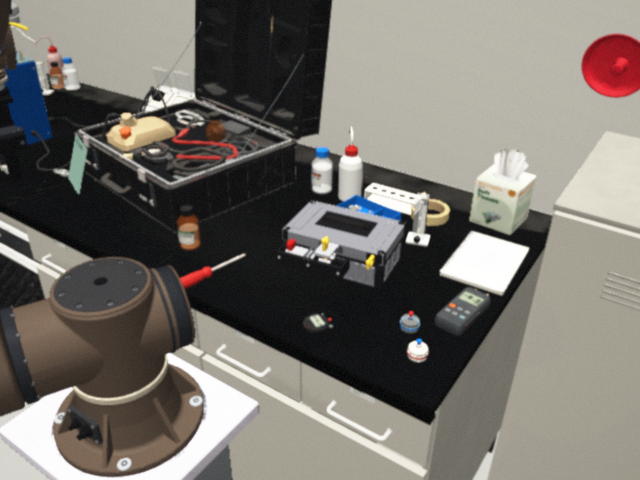

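View pics/side0.png

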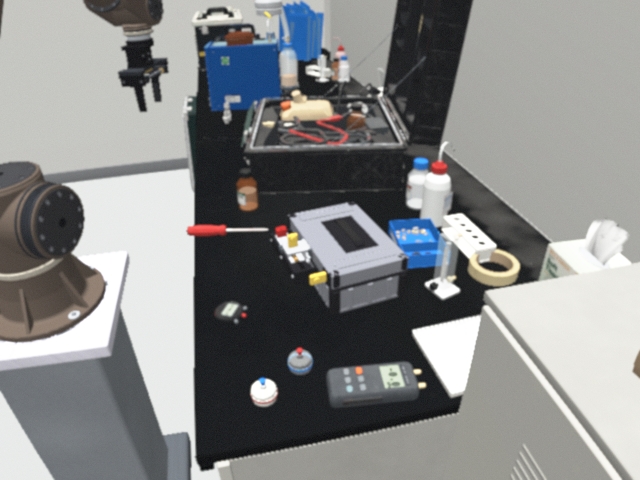

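The scene camera shows the case at about (345,240), with the tab at (291,244), the latch grip at (325,243) and the lug at (371,263). The side camera shows the same parts at (281,231), (293,240) and (318,279). Next I segment them and fit the case pose.

```bash
cat > h.py <<'E'
import numpy as np,cv2
from plant import status,snapshot,camera_model
from scipy.spatial.transform import Rotation as R
def cloud(d,cm,T=None):
    v,u=np.mgrid[0:480,0:640]
    n=cv2.undistortPoints(np.stack([u,v],-1).reshape(-1,1,2).astype(float),cm["camera_matrix"],cm["distortion"]).reshape(480,640,2)
    c=np.dstack([n*d[...,None],d])
    if T is None:
        Rm=cv2.Rodrigues(cm["rvec"])[0]; return (c-cm["tvec"])@Rm
    return c@T[:3,:3].T+T[:3,3]
def masks(p):
    r,g,b=[p[...,i].astype(int) for i in range(3)]
    return {"red":(r>120)&(g<70)&(b<70),"yel":(r>140)&(g>110)&(b<90)}
def tool():
    s=status.observe(); T=np.eye(4); T[:3,:3]=R.from_euler("xyz",s["eef_rot"]).as_matrix(); T[:3,3]=s["tool_pos"]; return T
E
python3 - <<'E'
from h import *
for n,box in(("scene",(270,225,390,290)),("side",(265,215,340,295))):
    z=np.load(n+"0.npz");p,d=z["p"],z["d"];W=cloud(d,camera_model(n)); 
    B=np.zeros((480,640),bool);B[box[1]:box[3],box[0]:box[2]]=1
    for k,m in masks(p).items():
        N,l,st,c=cv2.connectedComponentsWithStats((m&B).astype(np.uint8))
        for i in range(1,N):
            q=W[(l==i)&(d>0)]
            if len(q)>8: print(n,k,c[i].round(),len(q),np.median(q,0).round(1),q.min(0).round(),q.max(0).round())
    ok=(d>0)&(abs(W[...,2]-90)<6)
    c0={"scene":(345,228),"side":(350,240)}[n]
    N,l=cv2.connectedComponents(cv2.morphologyEx(ok.astype(np.uint8),cv2.MORPH_OPEN,np.ones((3,3))))
    L=np.bincount(l[c0[1]-30:c0[1]+30,c0[0]-40:c0[0]+40].ravel());L[0]=0;i=L.argmax()
    q=W[l==i]; rr=cv2.minAreaRect(q[:,:2].astype(np.float32)); print(n,"lid",len(q),np.median(q[:,2]),rr,cv2.boxPoints(rr).round())
E
```

```text
scene red [290. 244.] 70 [490.9  24.5  80.7] [484.  19.  62.] [525.  56.  90.]
scene yel [325. 243.] 50 [503.4 -58.8 107.7] [497. -62.  86.] [531. -31. 120.]
scene yel [370. 261.] 88 [ 530.8 -154.6   81.7] [ 521. -161.   43.] [ 555. -132.   89.]
scene lid 3857 91.19823394122434 ((594.1796875, -42.05072021484375), (211.70852661132812, 249.81761169433594), 9.152067184448242) [[ 470.   64.]
 [ 510. -182.]
 [ 719. -149.]
 [ 679.   98.]]
side red [281. 230.] 102 [498.4  20.7  77.4] [487.  15.  -4.] [527. 181.  85.]
side yel [293. 241.] 59 [508.9 -62.8 100.8] [502. -68.  90.] [518. -58. 110.]
side yel [318. 279.] 99 [ 536.6 -158.8   74.1] [ 522. -165.   38.] [ 552. -100.   86.]
side lid 5188 88.52001602204348 ((593.0781860351562, -45.377960205078125), (203.1885528564453, 251.74755859375), 9.322794914245605) [[ 472.   62.]
 [ 513. -186.]
 [ 714. -153.]
 [ 673.   95.]]
```

```bash
cat >> h.py <<'E'
def go(pos,rpy_deg,T=None):
    "turn (deg) and shift (cm) in the tool axes to reach pos"
    T=tool() if T is None else T
    Rt=R.from_euler("xyz",rpy_deg,degrees=True).as_matrix()
    rv=R.from_matrix(T[:3,:3].T@Rt).as_rotvec(degrees=True); sh=T[:3,:3].T@(np.array(pos)-T[:3,3])/10
    print("turn",rv.round(2),"shift cm",sh.round(2))
E
python3 - <<'E'
from h import *
print(camera_model("wrist")["T_tool_cam"].round(3).tolist())
go((470,-55,270),(180,0,189.2))
E
```

```text
[[0.0, -0.96, -0.28, 78.899], [1.0, 0.0, -0.0, 0.195], [0.0, -0.28, 0.96, -171.089], [0.0, 0.0, 0.0, 1.0]]
turn [-5.000e-02 -2.000e-02 -2.867e+01] shift cm [-46.15 -52.    -5.54]
```

```bash
python3 -m creep '[[[0,0,-3,-2.6,-2.9,-0.3,0],[0,0,-6,-5.2,-5.8,-0.6,0],[0,0,-9,-7.8,-8.7,-0.9,0],[0,0,-12,-10.4,-11.6,-1.2,0],[0,0,-15,-13,-14.5,-1.5,0],[0,0,-18,-15.6,-17.4,-1.8,0],[0,0,-21,-18.2,-20.3,-2.1,0],[0,0,-24,-20.8,-23.2,-2.4,0],[0,0,-27,-23.4,-26.1,-2.8,0],[0,0,-28.7,-26,-29,-3.1,0]]]'
python3 - <<'E'
from h import *
go((470,-55,270),(180,0,189.2))
E
```

```text
clock: 0.93
tool_pos: [356.9, 227.5, 245.8]
eef_rot: [3.142, 0.0, -2.977]
force: [1.1, 1.0, 0.3]
opening: 1.0
grasp_force: 0.0
turn [0.   0.01 0.22] shift cm [ -6.53 -29.71  -2.42]
```

```bash
python3 -m creep '[[[0,0,0,-0.8,-3.7,-0.3,0],[0,0,0,-1.6,-7.4,-0.6,0],[0,0,0,-2.4,-11.1,-0.9,0],[0,0,0,-3.2,-14.8,-1.2,0],[0,0,0,-4.0,-18.5,-1.5,0],[0,0,0,-4.8,-22.2,-1.8,0],[0,0,0,-5.6,-26,-2.1,0],[0,0,0,-6.5,-29.7,-2.4,255],[0,0,0,-6.5,-29.7,-2.4,255],[0,0,0,-6.5,-29.7,-2.4,255]]]'
python3 - <<'E'
from h import *
T=tool();cm=camera_model("wrist");p,d=snapshot("wrist")
cv2.imwrite("pics/w1.png",p[:,:,::-1]);W=cloud(d,cm,T@cm["T_tool_cam"]);np.savez("w1.npz",p=p,d=d,W=W)
for k,m in masks(p).items():
    N,l,st,c=cv2.connectedComponentsWithStats(m.astype(np.uint8))
    for i in range(1,N):
        q=W[(l==i)&(d>0)]
        if len(q)>60: print(k,c[i].round(),len(q),np.median(q,0).round(1),q.min(0).round(),q.max(0).round())
E
```

```text
clock: 1.77
tool_pos: [468.7, -55.0, 269.2]
eef_rot: [3.141, -0.001, -2.984]
force: [-0.4, 0.2, -0.4]
opening: 0.846
grasp_force: 0.0
red [546. 117.] 571 [335.3 169.5  18.6] [292. 160.  12.] [382. 182.  24.]
red [558. 133.] 99 [348.9 200.2   1. ] [306. 171.  -2.] [384. 210.  22.]
red [394. 255.] 146 [495.2  24.2  82.5] [486.  19.  40.] [524.  47.  87.]
yel [216. 264.] 144 [ 538.5 -151.2   79.4] [ 521. -184.   -0.] [ 573. -146.   89.]
yel [154. 336.] 64 [ 444.7 -100.   358.7] [ 442. -100.  357.] [ 447. -100.  361.]
yel [498. 346.] 67 [430.6 -19.3 364. ] [429. -20. 361.] [435. -18. 369.]
yel [493. 385.] 75 [441.6 -17.8 364.7] [436. -19. 362.] [443. -17. 369.]
yel [475. 416.] 2056 [441.9 -17.8 374.3] [438. -72. 371.] [451.   5. 376.]
```

View pics/w1.png

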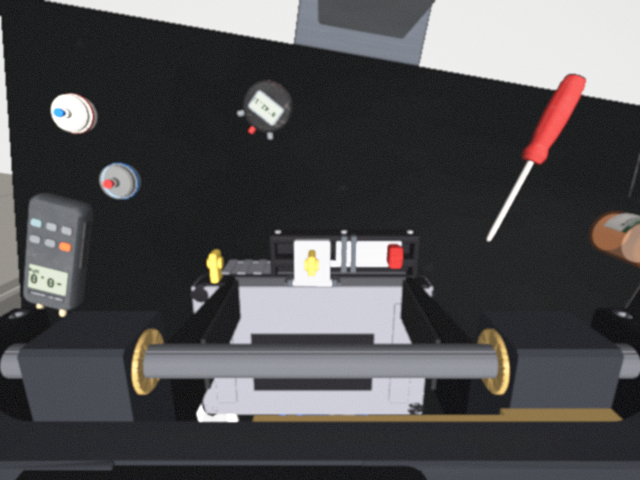

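The wrist view shows the case squared to the tool: tab (396,257), latch grip (311,262), lug (215,266). Now I take precise points in axes aligned with the case.

```bash
python3 - <<'E'
from h import *
a=np.deg2rad(9.2);C=np.array([[np.cos(a),np.sin(a)],[-np.sin(a),np.cos(a)]])
def rep(n,p,W,d,boxes):
    r,g,b=[p[...,i].astype(int) for i in range(3)]
    M={"tab":(r>100)&(g<80)&(b<80),"lat":(r>120)&(g>90)&(b<110)&(r-b>60),"lug":(r>120)&(g>90)&(b<110)&(r-b>60)}
    for k,(u0,v0,u1,v1) in boxes.items():
        B=np.zeros_like(r,bool);B[v0:v1,u0:u1]=1
        q=W[M[k]&B&(d>0)];zr={"tab":(70,92),"lat":(95,125),"lug":(68,95)}[k];q=q[(q[:,2]>zr[0])&(q[:,2]<zr[1])]
        c=q[:,:2]@C.T
        print(n,k,len(q),"cx",np.percentile(c[:,0],[3,50,97]).round(1),"cy",np.percentile(c[:,1],[3,50,97]).round(1),"z",np.percentile(q[:,2],[3,50,97]).round(1))
z=np.load("w1.npz");rep("wrist",z["p"],z["W"],z["d"],dict(tab=(380,240,410,275),lat=(295,245,330,285),lug=(200,245,230,290)))
W=z["W"];d=z["d"]
# lid front edge, left/right sides from wrist cloud at z~90
q=W[(d>0)&(abs(W[...,2]-90)<4)];q=q[q[:,0]>470];c=q[:,:2]@C.T;print("lid wrist",np.percentile(c,[.5,2,50,98,99.5],axis=0).round(1).tolist())
for n,bx in(("scene",dict(tab=(280,232,303,258),lat=(312,230,338,258),lug=(360,250,383,280))),("side",dict(tab=(270,222,290,238),lat=(284,232,302,252),lug=(305,268,330,290)))):
    z=np.load(n+"0.npz");W=cloud(z["d"],camera_model(n));rep(n,z["p"],W,z["d"],bx)
    q=W[(z["d"]>0)&(abs(W[...,2]-90)<4)&(abs(W[...,0]-600)<120)&(abs(W[...,1]+50)<180)];c=q[:,:2]@C.T;print("lid",np.percentile(c,[.5,2,50,98,99.5],axis=0).round(1).tolist())
E
```

```text
wrist tab 309 cx [484.8 493.6 505. ] cy [-59.7 -54.  -46.7] z [76.1 84.7 86.6]
wrist lat 42 cx [483.3 483.8 486.5] cy [-139.7 -136.9 -134.1] z [ 98.7 108.1 115.8]
wrist lug 183 cx [490.2 503.9 520.7] cy [-244.2 -233.5 -230.1] z [70.9 81.3 87.8]
lid wrist [[479.0, -258.2], [487.9, -251.6], [574.2, -134.5], [676.0, -23.8], [677.9, -16.7]]
scene tab 72 cx [482.3 488.7 501.8] cy [-59.4 -54.9 -46.5] z [70.3 81.4 86.2]
scene lat 56 cx [482.6 488.4 496.2] cy [-142.8 -138.7 -132.1] z [ 96.  108.9 117. ]
scene lug 86 cx [489.6 498.9 522.1] cy [-242.5 -238.  -230.4] z [70.9 82.  88.3]
lid [[480.8, -259.5], [492.0, -257.0], [582.1, -145.0], [675.7, -18.6], [679.4, -15.1]]
side tab 84 cx [484.4 493.5 504.4] cy [-63.6 -59.8 -51.3] z [70.7 78.9 83.7]
side lat 64 cx [485.2 491.8 501.2] cy [-147.6 -143.7 -139.8] z [ 95.4 105.  112.1]
side lug 119 cx [490.3 504.8 520. ] cy [-247.3 -243.2 -234.9] z [69.1 76.5 84.3]
lid [[494.0, -263.3], [522.8, -261.5], [590.9, -163.6], [674.7, -23.2], [677.2, -19.0]]
```

```bash
cat >> h.py <<'E'
_a=np.deg2rad(9.2);C=np.array([[np.cos(_a),np.sin(_a)],[-np.sin(_a),np.cos(_a)]])
O=np.array([602.,-138.])
def case(x,y,z): return np.r_[C.T@(O+[x,y]),z]
def incase(T=None):
    T=tool() if T is None else T; return np.r_[C@T[:2,3]-O,T[2,3]].round(2)
E
python3 - <<'E'
from h import *
print(incase());go(case(-107,118,110),(180,0,189.2));go(case(-107,118,68),(180,0,189.2))
E
```

```text
[-148.36    9.99  269.15]
turn [ 0.04 -0.05 -0.07] shift cm [-4.14 10.79 15.92]
turn [ 0.04 -0.05 -0.07] shift cm [-4.14 10.79 20.12]
```

```bash
python3 -m creep '[[[0,0,0,-0.6,1.8,2.6,255],[0,0,0,-1.3,3.6,5.2,255],[0,0,0,-2,5.4,8,255],[0,0,0,-2.7,7.2,10.6,255],[0,0,0,-3.4,9,13.3,255],[0,0,0,-4.1,10.8,15.9,255],[0,0,0,-4.1,10.8,18.5,255],[0,0,0,-4.1,10.8,20.1,255],[0,0,0,-4.1,10.8,20.1,255],[0,0,0,-4.1,10.8,20.1,255]]]'
python3 - <<'E'
from h import *
print(incase(),status.observe()["ft_torque"]);T=tool();cm=camera_model("wrist");p,d=snapshot("wrist")
cv2.imwrite("pics/w2.png",p[100:400,150:550,::-1])
E
```

```text
clock: 2.65
tool_pos: [491.0, 60.7, 68.5]
eef_rot: [3.141, -0.002, -2.979]
force: [-0.0, 0.2, 0.2]
opening: 0.102
grasp_force: 0.0
[-107.65  119.41   68.54] [0.06781215 0.01689648 0.00748468]
```

View pics/w2.png

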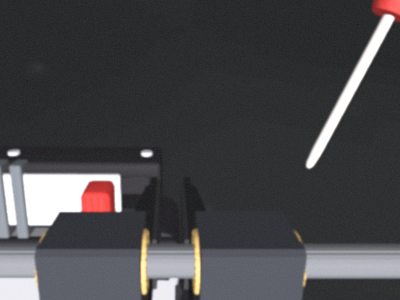

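```bash
cat > chk.py <<'E'
import sys
from h import *
s=status.observe();f=float(s["force"][:2]@C[1]);print("y",incase()[1],"f",round(f,2));sys.exit(f>float(sys.argv[1]))
E
python3 -m creep '[[[0,0,0,0,-0.2,0,255],[0,0,0,0,-0.4,0,255],[0,0,0,0,-0.6,0,255],[0,0,0,0,-0.8,0,255],[0,0,0,0,-1.0,0,255],[0,0,0,0,-1.0,0,255]]]'; python3 chk.py 2 &&
python3 -m creep '[[[0,0,0,0,-0.08,0,255],[0,0,0,0,-0.16,0,255]]]' >/dev/null; python3 chk.py 2 &&
python3 -m creep '[[[0,0,0,0,-0.08,0,255],[0,0,0,0,-0.16,0,255]]]' >/dev/null; python3 chk.py 2 &&
python3 -m creep '[[[0,0,0,0,-0.08,0,255],[0,0,0,0,-0.16,0,255]]]'>/dev/null; python3 chk.py 2 &&
python3 -m creep '[[[0,0,0,0,-0.08,0,255],[0,0,0,0,-0.16,0,255]]]'; python3 chk.py 2
```

```text
clock: 3.2
tool_pos: [493.5, 49.3, 68.9]
eef_rot: [-3.142, 0.0, -2.981]
force: [0.3, 0.4, -0.7]
opening: 0.002
grasp_force: 0.0
y 107.8 f 0.33
y 106.59 f -0.53
y 105.04 f -0.01
y 103.44 f 0.34
clock: 3.87
tool_pos: [494.4, 43.4, 68.6]
eef_rot: [3.142, 0.0, -2.981]
force: [-0.1, -0.2, -0.4]
opening: 0.005
grasp_force: 0.0
y 101.81 f -0.19
```

```bash

python3 -m creep '[[[0,0,0,0,-0.08,0,255],[0,0,0,0,-0.16,0,255]]]' >/dev/null; python3 chk.py 2 &&
python3 -m creep '[[[0,0,0,0,-0.08,0,255],[0,0,0,0,-0.16,0,255]]]' >/dev/null; python3 chk.py 2 &&
python3 -m creep '[[[0,0,0,0,-0.08,0,255],[0,0,0,0,-0.16,0,255]]]'>/dev/null; python3 chk.py 2 &&
python3 -m creep '[[[0,0,0,0,-0.08,0,255],[0,0,0,0,-0.16,0,255]]]'>/dev/null; python3 chk.py 2 &&
python3 -m creep '[[[0,0,0,0,-0.08,0,255],[0,0,0,0,-0.16,0,255]]]'; python3 chk.py 2
```

```text
y 100.23 f 0.09
y 98.79 f 3.73
y 98.79 f 3.73
y 98.79 f 3.73
y 98.79 f 3.73
```

```bash

python3 -m creep '[[[0,0,0,0,-0.08,0,255],[0,0,0,0,-0.16,0,255]]]' >/dev/null; python3 chk.py 6.5 &&
python3 -m creep '[[[0,0,0,0,-0.08,0,255],[0,0,0,0,-0.16,0,255]]]' >/dev/null; python3 chk.py 6.5 &&
python3 -m creep '[[[0,0,0,0,-0.08,0,255]]]'>/dev/null; python3 chk.py 6.5 &&
python3 -m creep '[[[0,0,0,0,-0.05,0,255]]]'>/dev/null; python3 chk.py 6.5 &&
python3 -m creep '[[[0,0,0,0,-0.05,0,255]]]'>/dev/null; python3 chk.py 6.5 &&
python3 -m creep '[[[0,0,0,0,-0.05,0,255]]]'>/dev/null; python3 chk.py 6.5 &&
python3 -m creep '[[[0,0,0,0,-0.05,0,255]]]'>/dev/null; python3 chk.py 6.5 &&
python3 -m creep '[[[0,0,0,0,-0.05,0,255]]]'>/dev/null; python3 chk.py 6.5 &&
python3 -m creep '[[[0,0,0,0,-0.05,0,255]]]'>/dev/null; python3 chk.py 6.5 &&
python3 -m creep '[[[0,0,0,0,-0.05,0,255]]]'; python3 chk.py 6.5
```

```text
y 97.19 f 2.58
y 95.49 f 3.16
y 94.66 f 3.15
y 94.12 f 3.18
y 93.64 f 3.5
y 93.16 f 3.31
y 92.66 f 3.48
y 92.14 f 2.76
y 91.66 f 3.16
clock: 5.2
tool_pos: [496.0, 32.9, 68.6]
eef_rot: [3.142, -0.0, -2.98]
force: [-1.0, 2.8, 0.4]
opening: 0.005
grasp_force: 1.5
y 91.14 f 2.97
```

```bash

python3 -m creep '[[[0,0,0,0,-0.05,0,255]]]'>/dev/null; python3 chk.py 6.5 &&
python3 -m creep '[[[0,0,0,0,-0.05,0,255]]]'>/dev/null; python3 chk.py 6.5 &&
python3 -m creep '[[[0,0,0,0,-0.05,0,255]]]'>/dev/null; python3 chk.py 6.5 &&
python3 -m creep '[[[0,0,0,0,-0.05,0,255]]]'>/dev/null; python3 chk.py 6.5 &&
python3 -m creep '[[[0,0,0,0,-0.05,0,255]]]'>/dev/null; python3 chk.py 6.5 &&
python3 -m creep '[[[0,0,0,0,-0.05,0,255]]]'>/dev/null; python3 chk.py 6.5 &&
python3 -m creep '[[[0,0,0,0,-0.05,0,255]]]'>/dev/null; python3 chk.py 6.5 &&
python3 -m creep '[[[0,0,0,0,-0.05,0,255]]]'>/dev/null; python3 chk.py 6.5 &&
python3 -m creep '[[[0,0,0,0,-0.05,0,255]]]'>/dev/null; python3 chk.py 6.5 &&
python3 -m creep '[[[0,0,0,0,-0.05,0,255]]]'>/dev/null; python3 chk.py 6.5 &&
python3 -m creep '[[[0,0,0,0,-0.05,0,255]]]'>/dev/null; python3 chk.py 6.5 &&
python3 -m creep '[[[0,0,0,0,-0.05,0,255]]]'>/dev/null; python3 chk.py 6.5 &&
python3 -m creep '[[[0,0,0,0,-0.05,0,255]]]'>/dev/null; python3 chk.py 6.5 &&
python3 -m creep '[[[0,0,0,0,-0.05,0,255]]]'>/dev/null; python3 chk.py 6.5 &&
python3 -m creep '[[[0,0,0,0,-0.05,0,255]]]'>/dev/null; python3 chk.py 6.5 &&
python3 -m creep '[[[0,0,0,0,-0.05,0,255]]]'; python3 chk.py 6.5
```

```text
y 90.64 f 3.35
y 90.14 f 2.3
y 89.65 f 3.28
y 89.16 f 3.49
y 88.64 f 2.83
y 88.15 f 3.35
y 87.66 f 3.7
y 87.12 f 2.72
y 86.63 f 2.68
y 86.15 f 3.38
y 85.65 f 2.97
y 85.13 f 2.37
y 84.66 f 3.42
y 84.27 f 5.21
y 83.93 f 7.55
y 83.93 f 7.55
```

```bash
python3 -m creep '[[[0,0,0,0,0.3,0,255],[0,0,0,0,1,0,255],[0,0,0,0,1.5,-2,255],[0,0,0,0,1.5,-6,200],[0,0,0,1.5,-2,-9,148],[0,0,0,3,-5,-9,148],[0,0,0,4,-8.2,-9,148],[0,0,0,4,-8.4,-9,148],[0,0,0,4,-8.4,-9,148]]]'
python3 - <<'E'
from h import *
T=tool();cm=camera_model("wrist");p,d=snapshot("wrist")
print(incase(T));cv2.imwrite("pics/w3.png",p[:,:,::-1]);W=cloud(d,cm,T@cm["T_tool_cam"]);np.savez("w3.npz",p=p,d=d,W=W)
E
```

```text
clock: 7.2
tool_pos: [471.3, -65.0, 158.9]
eef_rot: [-3.141, 0.001, -2.983]
force: [-0.5, 0.8, -0.3]
opening: 0.368
grasp_force: 0.0
[-147.17   -1.55  158.9 ]
```

View pics/w3.png

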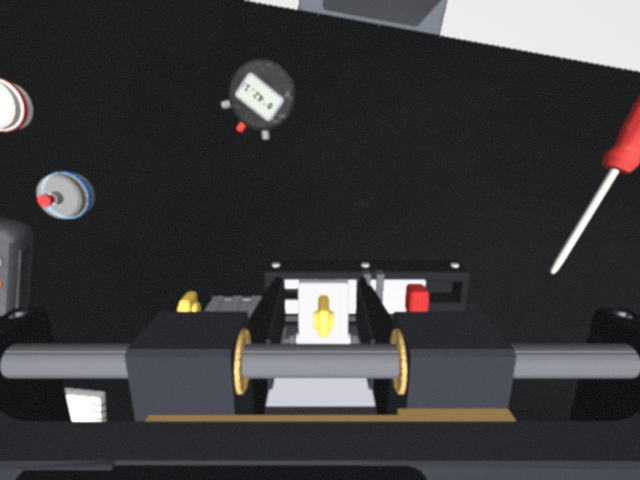

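The latch grip is at (323,317), centred between the fingers, and the red tab has moved in to (417,298).

```bash
python3 - <<'E'
from h import *
z=np.load("w3.npz");p,W=z["p"].astype(int),z["W"]
for n,(u0,v0,u1,v1),lo,hi in(("lat",(305,290,340,336),92,125),("lug",(170,285,205,312),60,95)):
    s=p[v0:v1,u0:u1];m=(s[...,0]-s[...,2]>60)&(s[...,1]>80);q=W[v0:v1,u0:u1][m];q=q[(q[:,2]>lo)&(q[:,2]<hi)]
    c=q[:,:2]@C.T-O;print(n,len(q),np.percentile(np.c_[c,q[:,2]],[2,25,50,75,98],axis=0).round(1).tolist())
    vv,uu=np.nonzero(m);w=[np.ptp(uu[vv==r])+1 for r in np.unique(vv)];r0=np.unique(vv)
    for r,x in zip(r0,w):print(r+v0,x,end="; ")
    print()
go(case(-110.5,0.5,94),(180,0,189.2))
E
```

```text
lat 589 [[-118.6, -6.1, 95.1], [-117.4, -1.6, 111.6], [-112.7, 0.3, 114.8], [-107.9, 2.8, 116.4], [-101.8, 6.7, 117.7]]
295 3; 296 7; 297 9; 298 9; 299 9; 300 10; 301 10; 302 10; 303 10; 304 10; 305 10; 306 10; 307 10; 308 10; 309 10; 310 12; 311 16; 312 19; 313 20; 314 21; 315 21; 316 21; 317 21; 318 21; 319 21; 320 21; 321 21; 322 21; 323 21; 324 21; 325 21; 326 21; 327 20; 328 19; 329 13; 330 12; 331 11; 332 11; 333 11; 334 11; 335 9; 
lug 327 [[-112.0, -104.9, 70.8], [-110.8, -99.1, 77.4], [-107.8, -96.5, 81.8], [-104.7, -95.3, 85.8], [-100.7, -92.2, 87.6]]
291 5; 292 9; 293 10; 294 12; 295 13; 296 14; 297 15; 298 16; 299 17; 300 18; 301 19; 302 21; 303 22; 304 22; 305 23; 306 24; 307 24; 308 24; 309 25; 310 24; 311 21; 
turn [-0.01  0.02 -0.06] shift cm [-3.65  0.11  6.47]
```

```bash
python3 -m creep '[[[0,0,0,-2,0.1,0.5,148],[0,0,0,-3.7,0.1,1.5,148],[0,0,0,-3.7,0.1,4,148],[0,0,0,-3.7,0.1,6.5,148],[0,0,0,-3.7,0.1,6.5,148],[0,0,0,-3.7,0.1,6.5,255],[0,0,0,-3.7,0.1,6.5,255],[0,0,0,-3.7,0.1,6.5,255],[0,0,0,-3.7,0.1,6.5,255],[0,0,0,-3.7,0.1,6.5,255]]]' 6
python3 -m creep '[[[0,0,0,0,0,0,255],[0,0,0,0,0,0,255],[0,0,0,0,0,0,255]]]' 6
python3 - <<'E'
from h import *
print(incase(),status.observe()["force"]@np.c_[np.r_[C[0],0],np.r_[C[1],0],[0,0,1]])
c=np.array([-82+0.5,84]);r=36.9
for th in (0,.06,.15,.3,.5,.7,.9,1.1,1.3,1.5,1.6):
    a=np.arctan2(24,28)+th; print(th,"dx(tool,cm)",round(((np.cos(a)-28/36.9)*r)/10,2),"dz(tool)",round(-(np.sin(a)*r-24)/10,2))
E
```

```text
clock: 8.08
tool_pos: [508.1, -57.1, 94.6]
eef_rot: [-3.141, 0.002, -2.98]
force: [-1.3, -3.0, 3.9]
opening: 0.147
grasp_force: 6.0
clock: 8.33
tool_pos: [508.1, -57.2, 94.6]
eef_rot: [-3.141, 0.002, -2.981]
force: [-2.0, -1.0, 7.7]
opening: 0.145
grasp_force: 6.0
[-109.61    0.35   94.55] [-2.16516267 -0.70646007  7.67824503]
0 dx(tool,cm) 0.0 dz(tool) -0.0
0.06 dx(tool,cm) -0.15 dz(tool) -0.17
0.15 dx(tool,cm) -0.39 dz(tool) -0.39
0.3 dx(tool,cm) -0.83 dz(tool) -0.72
0.5 dx(tool,cm) -1.49 dz(tool) -1.05
0.7 dx(tool,cm) -2.2 dz(tool) -1.24
0.9 dx(tool,cm) -2.94 dz(tool) -1.29
1.1 dx(tool,cm) -3.67 dz(tool) -1.19
1.3 dx(tool,cm) -4.36 dz(tool) -0.94
1.5 dx(tool,cm) -5.0 dz(tool) -0.56
1.6 dx(tool,cm) -5.28 dz(tool) -0.33
```

```bash
cat > lf.py <<'E'
import sys
from h import *
f=status.observe()["force"]@np.c_[np.r_[C[0],0],np.r_[C[1],0],[0,0,1]];print(incase(),"F case",f.round(1));sys.exit(np.hypot(f[0],f[2])>float(sys.argv[1]))
E
python3 -m creep '[[[0,0,0,0,0,-0.05,255],[0,0,0,0,0,-0.05,255]]]'>/dev/null; python3 lf.py 12 &&
python3 -m creep '[[[0,0,0,-0.05,0,-0.06,255],[0,0,0,-0.05,0,-0.06,255]]]'>/dev/null; python3 lf.py 12 &&
python3 -m creep '[[[0,0,0,-0.05,0,-0.06,255],[0,0,0,-0.05,0,-0.06,255]]]' ; python3 lf.py 12
```

```text
[-109.65    0.39   94.59] F case [-0.3 -1.4  5. ]
[-109.65    0.39   94.59] F case [-0.3 -1.4  5. ]
[-109.65    0.39   94.59] F case [-0.3 -1.4  5. ]False
False
False
```

```bash
sed -i 's/sys.exit(\(.*\))$/sys.exit(int(\1))/' lf.py
python3 -m creep '[[[0,0,0,-0.05,0,-0.06,255],[0,0,0,-0.05,0,-0.06,255]]]'>/dev/null; python3 lf.py 10 &&
python3 -m creep '[[[0,0,0,-0.05,0,-0.06,255],[0,0,0,-0.05,0,-0.06,255]]]'>/dev/null; python3 lf.py 10 &&
python3 -m creep '[[[0,0,0,-0.07,0,-0.07,255],[0,0,0,-0.07,0,-0.07,255]]]'>/dev/null ; python3 lf.py 10 &&
python3 -m creep '[[[0,0,0,-0.07,0,-0.07,255],[0,0,0,-0.07,0,-0.07,255]]]'>/dev/null ; python3 lf.py 10 &&
python3 -m creep '[[[0,0,0,-0.07,0,-0.07,255],[0,0,0,-0.07,0,-0.07,255]]]' ; python3 lf.py 10
```

```text
[-109.52    0.46   94.76] F case [-0.7 -2.9  1.2]
[-109.2     0.55   95.17] F case [-1.1 -4.7 -0.5]
[-108.58    0.57   95.84] F case [-1.1 -5.5 -1. ]
[-107.86    0.58   96.54] F case [-1.3 -5.1 -2.4]
clock: 9.33
tool_pos: [510.5, -56.6, 97.2]
eef_rot: [3.141, -0.001, -2.98]
force: [-1.3, -5.0, -1.4]
opening: 0.145
grasp_force: 6.0
[-107.14    0.56   97.23] F case [-2.1 -4.7 -1.4]
```

```bash

python3 -m creep '[[[0,0,0,-0.14,-0.03,-0.11,255],[0,0,0,-0.28,-0.05,-0.22,255],[0,0,0,-0.42,-0.05,-0.33,255],[0,0,0,-0.57,-0.05,-0.44,255],[0,0,0,-0.57,-0.05,-0.44,255]]]'>/dev/null; python3 lf.py 12 &&
python3 -m creep '[[[0,0,0,-0.16,0,-0.09,255],[0,0,0,-0.32,0,-0.17,255],[0,0,0,-0.49,0,-0.25,255],[0,0,0,-0.66,0,-0.33,255],[0,0,0,-0.66,0,-0.33,255]]]'; python3 lf.py 12
```

```text
[-100.97    0.37  101.98] F case [-1.2 -1.  -0.7]
clock: 10.17
tool_pos: [523.4, -54.7, 105.3]
eef_rot: [3.141, 0.001, -2.981]
force: [-2.0, 0.7, 0.6]
opening: 0.144
grasp_force: 6.0
[-94.13   0.29 105.33] F case [-1.9  1.   0.6]
```

```bash

python3 -m creep '[[[0,0,0,-0.35,0,-0.11,255],[0,0,0,-0.71,0,-0.19,255],[0,0,0,-1.08,0,-0.23,255],[0,0,0,-1.45,0,-0.24,255],[0,0,0,-1.45,0,-0.24,255]]]'>/dev/null; python3 lf.py 14 &&
python3 -m creep '[[[0,0,0,-0.37,0,0.04,255],[0,0,0,-0.73,0,0.1,255],[0,0,0,-1.08,0,0.21,255],[0,0,0,-1.42,0,0.35,255],[0,0,0,-1.42,0,0.35,255]]]'>/dev/null; python3 lf.py 14 &&
python3 -m creep '[[[0,0,0,-0.32,0,0.18,255],[0,0,0,-0.64,0,0.38,255],[0,0,0,-0.78,0,0.5,255],[0,0,0,-0.78,0,0.5,255]]]'; python3 lf.py 14
```

```text
[-78.96   0.23 107.79] F case [-1.1  1.8  5.4]
[-64.64   0.15 104.12] F case [1.5 2.1 5.6]
clock: 11.33
tool_pos: [560.2, -49.0, 99.2]
eef_rot: [-3.141, 0.002, -2.981]
force: [1.6, 2.6, 3.4]
opening: 0.146
grasp_force: 6.0
[-56.82   0.1   99.18] F case [2.  2.3 3.4]
```

```bash

python3 -m creep '[[[0,0,0,0,0,0,148],[0,0,0,0,0,0,148],[0,0,0,0,0,0,148],[0,0,0,0,0,-1.5,148],[0,0,0,0,0,-5,148],[0,0,0,3,-3,-6,148],[0,0,0,6,-6,-6,148],[0,0,0,9,-9.8,-6,148],[0,0,0,9,-9.8,-6,148],[0,0,0,9,-9.8,-6,148]]]'
python3 - <<'E'
from h import *
T=tool();cm=camera_model("wrist");p,d=snapshot("wrist")
print(incase(T));cv2.imwrite("pics/w4.png",p[:,:,::-1]);W=cloud(d,cm,T@cm["T_tool_cam"]);np.savez("w4.npz",p=p,d=d,W=W)
E
```

```text
clock: 12.17
tool_pos: [484.7, -162.3, 159.2]
eef_rot: [-3.141, 0.0, -2.984]
force: [0.1, 0.9, -0.9]
opening: 0.42
grasp_force: 0.0
[-149.49  -99.73  159.17]
```

View pics/w4.png

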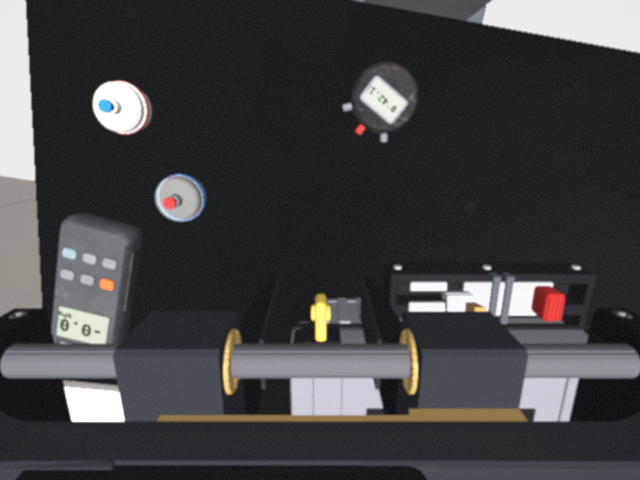

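The lug is at (320,315), centred between the fingers. The latch is standing up at (460,300).

```bash
python3 - <<'E'
from h import *
z=np.load("w4.npz");p,W=z["p"].astype(int),z["W"]
u0,v0,u1,v1=305,288,338,342
s=p[v0:v1,u0:u1];m=(s[...,0]-s[...,2]>60)&(s[...,1]>80);q=W[v0:v1,u0:u1][m];q=q[(q[:,2]>60)&(q[:,2]<95)]
c=np.c_[q[:,:2]@C.T-O,q[:,2]];print(np.percentile(c,[2,25,50,75,98],axis=0).round(1).tolist())
b=c[(c[:,1]>c[:,1].mean()+5)|(c[:,1]<c[:,1].mean()-5)];print("boss",len(b),np.percentile(b,[5,50,95],axis=0).round(1).tolist())
q=W[285:325,425:490].reshape(-1,3);c=np.c_[q[:,:2]@C.T-O,q[:,2]];c=c[(c[:,2]>95)&(c[:,2]<160)];print("latch",len(c),np.percentile(c,[2,50,98],axis=0).round(1).tolist())
go(case(-98,-99,62),(180,0,189.2))
E
```

```text
[[-111.9, -105.7, 71.6], [-106.6, -102.0, 82.3], [-100.5, -99.2, 85.8], [-91.8, -97.0, 86.7], [-81.6, -93.2, 87.8]]
boss 76 [[-105.5, -105.8, 77.5], [-102.3, -94.0, 81.5], [-96.4, -92.5, 83.0]]
latch 159 [[-120.4, -0.2, 96.3], [-118.2, 1.7, 105.9], [-113.1, 7.2, 112.0]]
turn [ 0.    0.01 -0.12] shift cm [-5.05 -0.03  9.71]
```

```bash
python3 - <<'E'
from h import *
z=np.load("w4.npz");p,W=z["p"],z["W"]
cv2.imwrite("pics/w4c.png",cv2.resize(p[255:345,385:600,::-1],None,fx=3.5,fy=3.5))
for v,u in((292,460),(297,455),(300,465),(304,450),(309,478),(309,470),(310,490)):
    w=W[v,u];print((u,v),np.r_[C@w[:2]-O,w[2]].round(1),p[v,u])
E
```

```text
(460, 292) [-117.2    1.9   80.5] [156 156 159]
(455, 297) [-115.8   -3.5   86. ] [250 250 253]
(465, 300) [-114.4    3.    88. ] [249 250 252]
(450, 304) [-110.8   -6.9   86.9] [249 250 252]
(478, 309) [-119.     2.2  111.4] [253 227 141]
(470, 309) [-1.158e+02 -1.000e-01  1.049e+02] [112  89  56]
(490, 310) [-96.4  31.8  67.8] [116 121 129]
```

View pics/w4c.png

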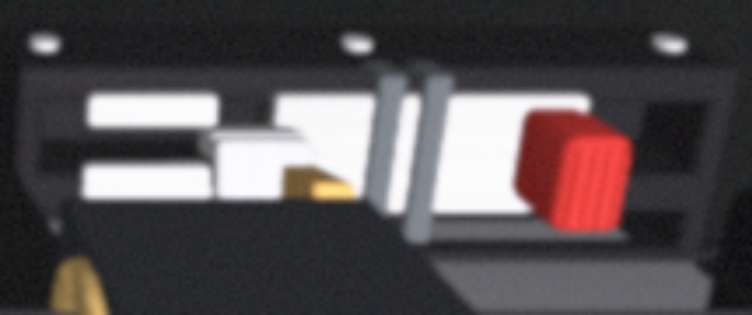

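The crop shows the latch has dropped back down: plate front at about (460,297), z 86. I probably brushed it on the way out, because I moved sideways too early. I'll swing it again and this time withdraw straight up.

```bash

python3 -m creep '[[[0,0,0,-0.8,2.5,0,148],[0,0,0,-1.8,5,0,148],[0,0,0,-2.8,7.5,0,148],[0,0,0,-3.9,10,0,148],[0,0,0,-3.9,10,1,148],[0,0,0,-3.9,10,3.5,148],[0,0,0,-3.9,10,6.4,148],[0,0,0,-3.9,10,6.4,148],[0,0,0,-3.9,10,6.4,255],[0,0,0,-3.9,10,6.4,255]]]' 6 >/dev/null
python3 -m creep '[[[0,0,0,0,0,0,255],[0,0,0,0,0,0,255],[0,0,0,0,0,0,255],[0,0,0,0,0,0,255]]]' 6; python3 lf.py 12
```

```text
clock: 13.38
tool_pos: [508.1, -54.6, 95.6]
eef_rot: [3.14, 0.0, -2.981]
force: [0.9, 13.2, -0.1]
opening: 0.088
grasp_force: 6.0
[-109.17    2.84   95.61] F case [ 3.  12.9 -0.1]
```

```bash

python3 -m creep '[[[0,0,0,0,0,0,148],[0,0,0,0,0,0,148],[0,0,0,0,0,0,148],[0,0,0,0,0,0,148],[0,0,0,0,0,0,148],[0,0,0,0,0,-3,148],[0,0,0,0,0,-6.5,148],[0,0,0,3.7,0,-6.5,148],[0,0,0,3.7,0,-6.5,148],[0,0,0,3.7,0,-6.5,148]]]'
python3 - <<'E'
from h import *
T=tool();cm=camera_model("wrist");p,d=snapshot("wrist")
print(incase(T));cv2.imwrite("pics/w5.png",cv2.resize(p[250:345,250:460,::-1],None,fx=3.5,fy=3.5));W=cloud(d,cm,T@cm["T_tool_cam"]);np.savez("w5.npz",p=p,d=d,W=W)
E
```

```text
clock: 14.22
tool_pos: [470.8, -61.3, 160.5]
eef_rot: [-3.141, 0.0, -2.981]
force: [-0.4, -0.1, 0.8]
opening: 0.419
grasp_force: 0.0
[-147.1     2.17  160.49]
```

View pics/w5.png

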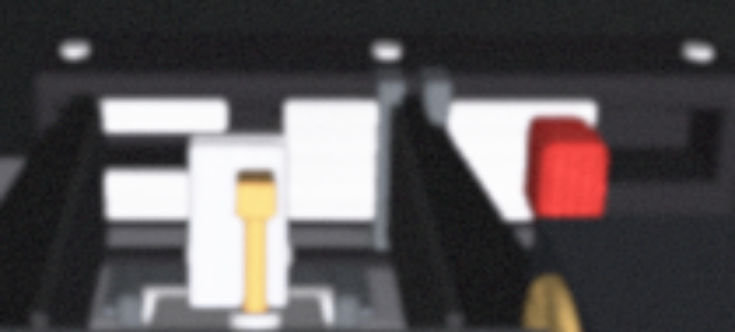

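```bash
python3 - <<'E'
from h import *
z=np.load("w5.npz");p,W=z["p"],z["W"]
def f(v,u): w=W[v,u]; return np.r_[C@w[:2]-O,w[2]].round(0).astype(int).tolist()
for u in (308,314,320,324,328,334,340):
    print(u,[(v,*f(v,u)) for v in range(288,346,6)])
s=status.observe()
for n in("scene","side"):
    p,d=snapshot(n);np.savez(n+"1.npz",p=p,d=d)
    x=(300,220,385,280) if n=="scene" else (262,212,347,292)
    cv2.imwrite(f"pics/{n}1.png",cv2.resize(p[x[1]:x[3],x[0]:x[2],::-1],None,fx=7,fy=7))
E
```

```text
308 [(288, -118, -7, 81), (294, -116, -6, 87), (300, -112, -6, 88), (306, -107, -6, 88), (312, -103, -6, 89), (318, -98, -6, 90), (324, -94, -6, 91), (330, -91, -6, 93), (336, -86, -6, 94), (342, -89, -6, 107)]
314 [(288, -117, -2, 80), (294, -115, -2, 86), (300, -111, -2, 87), (306, -108, -2, 89), (312, -103, -2, 89), (318, -98, -2, 90), (324, -95, -2, 92), (330, -91, -2, 94), (336, -86, -2, 93), (342, -88, -2, 105)]
320 [(288, -117, 2, 78), (294, -115, 2, 86), (300, -120, 2, 106), (306, -118, 2, 110), (312, -114, 2, 111), (318, -108, 2, 107), (324, -103, 2, 108), (330, -99, 2, 108), (336, -95, 2, 109), (342, -93, 2, 113)]
324 [(288, -117, 5, 80), (294, -115, 5, 86), (300, -120, 5, 105), (306, -118, 5, 111), (312, -114, 5, 111), (318, -107, 5, 106), (324, -104, 5, 109), (330, -100, 5, 110), (336, -96, 5, 110), (342, -93, 5, 113)]
328 [(288, -117, 8, 79), (294, -115, 8, 86), (300, -120, 8, 105), (306, -118, 7, 110), (312, -103, 8, 90), (318, -99, 8, 92), (324, -95, 8, 92), (330, -90, 8, 92), (336, -86, 8, 93), (342, -93, 8, 112)]
334 [(288, -111, 13, 66), (294, -105, 13, 64), (300, -101, 13, 66), (306, -95, 13, 65), (312, -78, 14, 41), (318, -76, 14, 48), (324, -79, 13, 63), (330, -80, 13, 75), (336, -85, 12, 92), (342, -89, 12, 106)]
340 [(288, -110, 18, 64), (294, -106, 18, 65), (300, -101, 18, 65), (306, -96, 18, 65), (312, -78, 19, 41), (318, -75, 19, 46), (324, -78, 18, 62), (330, -81, 18, 76), (336, -86, 17, 93), (342, -89, 16, 106)]
```

View pics/side1.png

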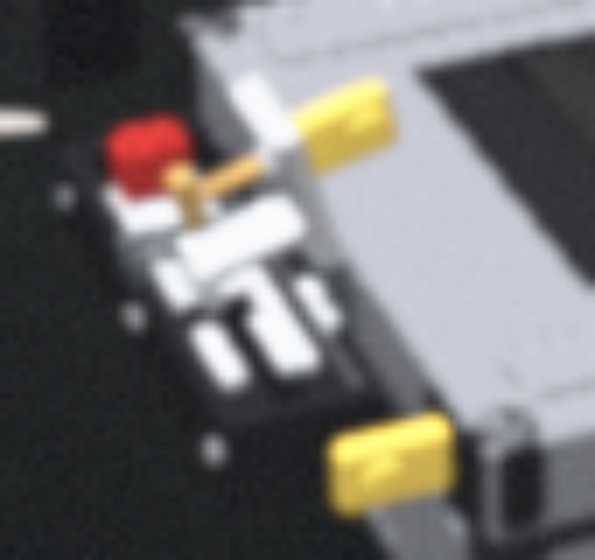

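The side view shows the latch is in fact up, its yellow fin pointing back over the lid. What I took for the latch is its brass claw, now swung out to the front, so nothing was lost. On to the lug.

```bash

python3 -m creep '[[[0,0,0,-1,-3,0,148],[0,0,0,-2.2,-6,0,148],[0,0,0,-3.4,-9,0,148],[0,0,0,-4.8,-10.2,0,148],[0,0,0,-4.8,-10.2,2,148],[0,0,0,-4.8,-10.2,5,148],[0,0,0,-4.8,-10.2,8,148],[0,0,0,-4.8,-10.2,9.8,148],[0,0,0,-4.8,-10.2,9.8,148],[0,0,0,-4.8,-10.2,9.8,255]]]' 20 ; python3 lf.py 12 &&
python3 -m creep '[[[0,0,0,0,0,0,255],[0,0,0,0,0,0,255],[0,0,0,0,0,0,255],[0,0,0,0,0,0,255],[0,0,0,0,0,0,255]]]' 20; python3 lf.py 12
```

```text
clock: 15.2
tool_pos: [535.5, -154.0, 61.1]
eef_rot: [3.14, -0.002, -2.98]
force: [0.4, 0.9, 0.8]
opening: 0.385
grasp_force: 0.0
[-97.98 -99.67  61.09] F case [0.5 0.8 0.8]
clock: 15.62
tool_pos: [535.9, -154.0, 63.0]
eef_rot: [-3.141, 0.001, -2.981]
force: [0.1, 4.3, 6.6]
opening: 0.145
grasp_force: 20.0
[-97.62 -99.7   63.02] F case [0.7 4.3 6.6]
```

```bash
python3 - <<'E'
import numpy as np
a0=np.arctan2(14,174);r=np.hypot(14,174)
for d in range(0,82,3):
    a=a0+np.deg2rad(d);print(d,round(-(174-r*np.cos(a))/10,2),round(-(r*np.sin(a)-14)/10,2),end=" | ")
E
```

```text
0 0.0 -0.0 | 3 -0.1 -0.91 | 6 -0.24 -1.81 | 9 -0.43 -2.7 | 12 -0.67 -3.59 | 15 -0.96 -4.46 | 18 -1.28 -5.31 | 21 -1.66 -6.14 | 24 -2.07 -6.96 | 27 -2.53 -7.75 | 30 -3.03 -8.51 | 33 -3.57 -9.25 | 36 -4.15 -9.96 | 39 -4.76 -10.64 | 42 -5.41 -11.28 | 45 -6.09 -11.89 | 48 -6.8 -12.47 | 51 -7.54 -13.0 | 54 -8.31 -13.5 | 57 -9.1 -13.96 | 60 -9.91 -14.37 | 63 -10.75 -14.74 | 66 -11.6 -15.07 | 69 -12.47 -15.35 | 72 -13.35 -15.58 | 75 -14.25 -15.77 | 78 -15.15 -15.91 | 81 -16.06 -16.0 |
```

```bash

python3 -m creep '[[[0,0,0,-0.02,0,-0.2,255],[0,0,0,-0.05,0,-0.45,255],[0,0,0,-0.1,0,-0.91,255],[0,0,0,-0.17,0,-1.36,255],[0,0,0,-0.24,0,-1.81,255],[0,0,0,-0.24,0,-1.81,255]]]'; python3 lf.py 15
```

```text
clock: 16.12
tool_pos: [538.0, -153.7, 81.0]
eef_rot: [-3.142, 0.0, -2.98]
force: [0.5, 4.3, 1.5]
opening: 0.146
grasp_force: 20.0
[-95.53 -99.71  81.03] F case [1.2 4.2 1.5]
```

```bash

python3 -m creep '[[[0,0,0,-0.19,0,-0.89,255],[0,0,0,-0.43,0,-1.78,255],[0,0,0,-0.72,0,-2.65,255],[0,0,0,-1.04,0,-3.5,255],[0,0,0,-1.42,0,-4.33,255],[0,0,0,-1.83,0,-5.15,255],[0,0,0,-2.29,0,-5.94,255],[0,0,0,-2.79,0,-6.7,255],[0,0,0,-3.33,0,-7.44,255],[0,0,0,-3.33,0,-7.44,255]]]'; python3 lf.py 15
```

```text
clock: 16.95
tool_pos: [571.9, -148.3, 156.4]
eef_rot: [-3.141, 0.002, -2.98]
force: [-5.6, 1.7, 6.2]
opening: 0.143
grasp_force: 20.0
[-61.19 -99.82 156.36] F case [-5.2  2.6  6.2]
```

```bash

python3 -m creep '[[[0,0,0,-0.58,0,-0.71,255],[0,0,0,-1.19,0,-1.39,255],[0,0,0,-1.84,0,-2.03,255],[0,0,0,-2.52,0,-2.64,255],[0,0,0,-3.23,0,-3.22,255],[0,0,0,-3.97,0,-3.75,255],[0,0,0,-4.74,0,-4.25,255],[0,0,0,-4.74,0,-4.25,255]]]'; python3 lf.py 20
```

```text
clock: 17.62
tool_pos: [619.6, -140.7, 198.5]
eef_rot: [-3.141, 0.003, -2.98]
force: [-1.5, 0.7, 6.5]
opening: 0.142
grasp_force: 20.0
[-12.85 -99.96 198.49] F case [-1.4  0.9  6.5]
```

```bash

python3 -m creep '[[[0,0,0,-0.79,0,-0.46,255],[0,0,0,-1.6,0,-0.87,255],[0,0,0,-2.44,0,-1.24,255],[0,0,0,-3.29,0,-1.57,255],[0,0,0,-4.16,0,-1.85,255],[0,0,0,-5.04,0,-2.08,255],[0,0,0,-5.94,0,-2.27,255],[0,0,0,-5.94,0,-2.27,255]]]'; python3 lf.py 20
```

```text
clock: 18.28
tool_pos: [678.0, -131.4, 220.9]
eef_rot: [-3.14, 0.003, -2.98]
force: [1.8, -0.6, 5.8]
opening: 0.143
grasp_force: 20.0
[  46.26 -100.16  220.86] F case [ 1.7 -0.8  5.8]
```

Lid is at about 75 degrees. Next: release, withdraw straight up, back away and check.

```bash

python3 -m creep '[[[0,0,0,0,0,0,148],[0,0,0,0,0,0,148],[0,0,0,0,0,0,148],[0,0,0,0,0,0,148],[0,0,0,0,0,0,148],[0,0,0,0,0,-1.5,148],[0,0,0,0,0,-4,148],[0,0,0,0,0,-7,148],[0,0,0,0,0,-8,148],[0,0,0,0,0,-8,148]]]'
python3 -m creep '[[[0,0,0,3,0,0,148],[0,0,0,7,0,0,148],[0,0,0,11,0,0,148],[0,0,0,15,0,0,148],[0,0,0,15,0,0,148]]]'
python3 - <<'E'
from h import *
p,d=snapshot("side");cv2.imwrite("pics/side2.png",p[:,:,::-1]);W=cloud(d,camera_model("side"))
q=W[(d>0)&(W[...,2]>100)&(W[...,2]<250)];c=np.c_[q[:,:2]@C.T-O,q[:,2]];c=c[(c[:,0]>-40)&(c[:,0]<140)&(abs(c[:,1])<110)]
for z in range(100,250,20):
    k=c[(abs(c[:,2]-z)<10)];print(z,len(k),np.percentile(k[:,0],[10,50,90]).round() if len(k) else "")
E
```

```text
clock: 19.12
tool_pos: [676.8, -131.5, 302.6]
eef_rot: [-3.14, 0.005, -2.98]
force: [-0.3, 0.2, -0.7]
opening: 0.418
grasp_force: 0.0
clock: 19.53
tool_pos: [522.2, -155.2, 298.4]
eef_rot: [3.14, -0.004, -2.982]
force: [1.3, -1.0, 0.4]
opening: 0.419
grasp_force: 0.0
100 110 [85. 86. 87.]
120 222 [79. 81. 84.]
140 234 [73. 75. 78.]
160 200 [68. 70. 72.]
180 1 [39. 39. 39.]
200 334 [31. 34. 42.]
220 750 [36. 47. 67.]
240 344 [31. 48. 82.]
```

View pics/side2.png

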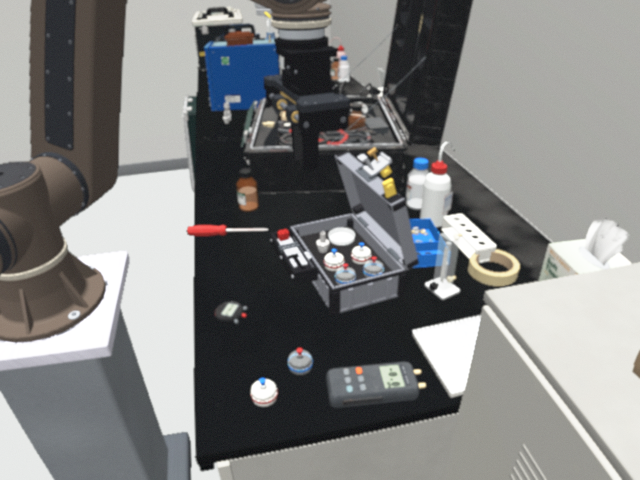

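The lid stands open at about 75° around (375,210), and the arm is clear. The bottle at (247,190), the cassettes at (300,361) and (263,391), and the manometer at (372,385) have not moved.

```bash
python3 -c "from plant import sign_off; print(sign_off())"
```

```text
the job is handed in; nothing more can be done
None
```

The case is open and handed in at 19.6 s of the 72 s allowed: tab on its stop (about 7.5 N), latch up, lid at about 75°, the loose items not disturbed; after the swing I briefly pinched the latch's claw by mistake (6 N grip, about 13 N sideways), with no visible effect.

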